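# Lay the biscuit box down in the pantry tray

## Robot

A 6-joint arm with a two-finger parallel gripper is mounted at the origin on a cart in front of the work surface, level with it; the furniture and walls round the work are solid. World frame = base frame: x ahead of the robot, y to its left, z up, the work surface at z = 0. Lengths are in m, angles in rad, forces in N, time in s.
With the tool pointing down it reaches from about 0.275 to 0.725 m from the base axis. Payload 15.9 kg.
Tool frame: the origin (TCP) lies midway between the tips of the shut fingers; the grasp point (between the pads) lies 19 mm behind it; z points along the fingers, y is the line along which they close (so a half turn about z gives the same grasp; the last joint's range is limited). The gripper opens to 85 mm and grips with 20 to 120 N. Pads are 22 mm wide; open, the fingers measure 114 mm over their backs; the gripper's body (76 mm by 85 mm) begins 54 mm behind the grasp point. The pads swing forward as they close: fully open they stand 13 mm farther back than shut.
Start: joints at [-1.165, 0.213, -0.034, 1.323, 0, 1.571], TCP at [0.197, -0.459, 0.231] pointing down, gripper open.
Joint ranges: [-2.98, 2.98], [-0.74, 1.72], [-1.14, 1.35], [-2.1, 2.04], [-1.57, 1.44], [-3.14, 3.14]. Speed limits (rad/s): [1.89, 1.89, 2.39, 2.57, 3.14, 3.14].

## Interface

Orientations are given as a unit quaternion [w, x, y, z].
In Python, from rig import * gives the robot as it stands.
- The arm moves only by the tool apply_moves, never from a script. Its arguments are lists of equal length, an entry for each row: "claw": the closure, from -1 (fully open) to 1 (shut); "offset": the shift along the tool's x, y, z in mm, a list of three; "delta_rot": the turn, a rotation vector about the tool's x, y, z in rad, a list of three. A call has 1 to 10 rows; each row is the pose to reach, as a shift and turn from the pose commanded when the call began, along the tool's axes at that moment; what a row does not reach only later rows make up. A row lasts 1/10 s, in which the tool goes at most 50 mm and 8.59 degrees, less where a joint would pass 70% of its speed; a pose out of reach is approached as far as the arm can. A call with a gripper value outside its range is refused whole. The fingers move at their own pace and stop on an object; "squeeze" is the grip in N (left out, the last holds). Time passes only in rows, so rows that repeat a pose let the fingers close. It gives the time, the measured TCP pose, the force, the opening and the grip force at its end, in the units of the state.
- observe(): the state, without advancing time (a new reading comes with each control period).
- camera(name): name is "scene" or "top" or "wrist"; returns the picture (384x512x3 uint8, red, green, blue); there is no depth.
- camera_model(name): a dict with "fx", "fy", "cx", "cy" (pixels), "eye" and "attitude" of the camera in the world. Camera axes: x right, y up, looking along -z (the intrinsics and any distortion apply to the point x, -y, -z); pixel columns grow to the right and rows downward; lengths in m; the calibration is good to about 2 mm. A picture is of the moment at which its call begins: read the wrist's pose just before it. camera_model takes no time and is no camera call; for the wrist camera it gives the pose at the moment of the call.
- close_job(): hands the job in; it is judged then, once.
Trained networks look in the newest picture that a camera, given by its name, has taken for a name from the list of things; names that differ only in an ending like _2 or _b are one class to them, and where a whole thing is asked for, a point or a joint stands for the part that bears it (a point fixed in the world has none). Each returns a list of dicts, best first, with "score" (0 to 1); they miss things now and then, are a little off and sometimes report something else, mostly with a low value. They report only what shows in the picture. A call takes as long as a camera call.
- recognise(camera, target): "xy" ([column, row] in pixels, amid what is visible of it).
- outline_of(camera, target): "mask" (384x512 bool, what is visible of it) and "xy" ([column, row] in pixels, amid what is visible of it).
The state is a dict: "t": time; "joint_positions": joint angles; "qvel": joint speeds; "tau": joint torques, N m; "position": TCP position; "eef_rot": TCP orientation; "contact_force": force on the tool from outside, world axes, zero at the start; "torque": the same for the moment, N m; "opening": opening from 0.0 (shut) to 1.0 (fully open); "grasp_force": force on a finger pad.
Only numpy, scipy, OpenCV 4.12 (cv2) and the standard library are available. Lean on these libraries where they do the work, as an engineer would, in place of code of your own. Each camera call takes 0.05 s, during which the arm holds its last target. There are 200 camera calls.

## Task

The biscuit box stands too tall in the low pantry tray. Without gripping or lifting anything, tip it over with the fingers so that it falls onto its broad side in the free, felt-lined bay of the tray (not towards the tin), then push it along, still lying, until its end is squarely up against the tray's end wall. Leave the tin in the tray and the tomato, mill, onion and mug around it where they stand.

Things in the scene. Friction and masses are not known exactly. Their poses are not given: they have to be found in the camera images.
- tray: Long low pantry tray of pale wood, fixed to the worktop, 490 mm along its own y, 184 mm along its x, outside. Origin at the centre of its underside; z up. Floor top is 8 mm above the origin. Inside it is 470 mm along y (end walls' inner faces at y = +235 and -235 mm, walls 10 mm thick and 40 mm high) and 164 mm along x (side walls 24 mm high). No partitions: the box stands in the middle, one bay on either side along y.
- liner: Thin flat sheet of grey felt (158 mm along its x, 196 mm along its y, 1 mm) that lines the free bay. Origin at its centre; it lies on the tray's centre line, 135 mm from the tray's centre, in the tray's +y or -y half (varies).
- biscuits: Cream cardboard box of biscuits, loose, 0.13 to 0.26 kg, standing on the tray's floor near the tray's centre. 54 mm along its x (thin), 122 mm along its y, 170 mm along its z (tall). Origin at the centre of its underside as it stands; z runs up through the box. Its x (thin) direction is at first roughly along the tray's y, either sense. It tips when pushed near its top (130 to 160 mm up) and goes over by itself once leant about 0.35 rad; pushed low it slides.
- biscuits_mid (a point): Centre of the biscuit box, 85 mm up its z axis from its underside; lying on its broad side it is 27 mm above the tray's floor.
- tin_mid (a point): Half-way up the food tin (upright cylinder 75 mm in diameter, 58 mm high) which stands on a round cork coaster (92 mm, 4 mm thick) in the other bay; its top is 70 mm above the worktop.
- tomato_mid (a point): Centre of a tomato, 59 mm across, on the worktop in front of the tray.
- mill_mid (a point): Half-way up a small salt mill, 44 mm in diameter, 90 mm high, standing on the worktop behind the tray.
- onion_mid (a point): Centre of an onion, 75 mm across, 80 mm high, to the right on the worktop.
- mug_mid (a point): Half-way up a striped mug, 82 mm across without the handle, 90 mm high, to the right on the worktop.

How it is judged:
On the way:
1. the biscuit box has been tipped onto its broad side in the lined bay (angle between biscuits's own z axis and vertical between 1.45 and 1.69 rad and height (world z) of biscuits_mid below 0.042 m and horizontal distance between biscuits_mid and liner below 0.07 m), for 0.2 s.
At the end, for the whole second after the job is handed in: The biscuit box lies at rest flat on its broad side on the tray's floor in the felt-lined bay, its length along the tray within 0.15 rad and its end within about 10 mm of that bay's end wall (angle between biscuits's own z axis and vertical between 1.5 and 1.64 rad and height (world z) of biscuits_mid between 0.03 and 0.04 m and angle between the z axis of biscuits and the y axis of tray, either way round below 0.15 rad and horizontal distance between biscuits_mid and liner below 0.045 m and ((y of liner in the frame of tray above 0 m and y of biscuits_mid in the frame of tray above 0.1405 m) or (y of liner in the frame of tray below 0 m and y of biscuits_mid in the frame of tray below -0.1405 m)) and linear speed of biscuits below 0.02 m/s); the robot touches nothing.
It fails at once if the biscuit box is lifted (height (world z) of biscuits_mid above 0.11 m or (angle between biscuits's own z axis and vertical below 0.12 rad and height (world z) of biscuits_mid above 0.102 m) or (angle between biscuits's own z axis and vertical above 1.45 rad and height (world z) of biscuits_mid above 0.06 m)).
It fails at once if the tin is moved or tipped (distance of tin_mid from where it was at the start of the episode above 0.015 m).
It fails at once if a bystander (tomato, mill, onion or mug) is moved (distance of any of tomato_mid, onion_mid from where it was at the start of the episode above 0.03 m or distance of any of mill_mid, mug_mid from where it was at the start of the episode above 0.02 m).
It also fails if it takes over 48 s, if anything falls off the work surface, if the arm or the gripper's body presses on something with over 40 N, if the wrist force passes 120 N, or if a joint passes its speed limit or range.

## Working session

There is one attempt and no reset: what is moved stays moved. The work goes in short steps, Python scripts to look and compute and a tool call to move; the robot and the scene stay as the last step left them, time stands still between calls to the robot, and variables do not carry over. Pictures are saved under pics/ and viewed, at most 10 in all, crops included, and the job is handed in when it is done.

Besides the shell and the picture viewer there is one more tool, called after "Call:" as name(argument=value, ...) on one line, values as JSON. apply_moves: Moves the arm, as the interface text tells. Its arguments: {"type":"object","properties":{"claw":{"type":"array","items":{"type":"number"}},"offset":{"type":"array","items":{"type":"array","items":{"type":"number"}}},"delta_rot":{"type":"array","items":{"type":"array","items":{"type":"number"}}},"squeeze":{"type":"number"}},"required":["claw","offset","delta_rot"]}

```bash
mkdir -p pics
cat > h.py <<'E'
from rig import *
import numpy as np, cv2
from scipy.spatial.transform import Rotation as R
def att(m):
    a=np.array(m["attitude"],float)
    return a if a.shape==(3,3) else R.from_quat(a[[1,2,3,0]]).as_matrix()
def ray(m,p):
    d=np.array([(p[0]-m["cx"])/m["fx"],-(p[1]-m["cy"])/m["fy"],-1.]); return att(m)@d
def atz(m,p,z):
    d=ray(m,p); e=np.array(m["eye"]); return e+d*(z-e[2])/d[2]
def proj(m,P):
    c=(np.asarray(P)-m["eye"])@att(m); return np.array([m["cx"]+m["fx"]*c[...,0]/-c[...,2],m["cy"]-m["fy"]*c[...,1]/-c[...,2]]).T
E
python3 - <<'E'
from h import *
a=camera("scene");b=camera("top")
cv2.imwrite("pics/a.png",np.vstack([a,b])[:,:,::-1]) if 0 else cv2.imwrite("pics/a.png",cv2.resize(a,(800,600))[:,:,::-1]);cv2.imwrite("pics/b.png",cv2.resize(b,(800,600))[:,:,::-1])
print(camera_model("scene"));m=camera_model("top");print(m)
for t,z in dict(tray=.02,liner=.009,biscuits=.17,tin_mid=.07,tomato_mid=.03,mill_mid=.09,onion_mid=.06,mug_mid=.09).items():
    r=outline_of("top",t)
    for q in r[:2]:
        k=q["mask"].astype(np.uint8); box=cv2.minAreaRect(cv2.findNonZero(k)) if k.any() else None
        print(t,round(q["score"],2),np.round(q["xy"]),np.round(atz(m,q["xy"],z),3), np.round(cv2.boxPoints(box)).tolist() if box else None)
print(observe())
E
```

```text
{'fx': 461.7754789735662, 'fy': 461.7754789735662, 'cx': 251.6583889600158, 'cy': 187.5117410190067, 'eye': array([-0.52977016, -1.01911599,  0.83588391]), 'attitude': array([ 0.77320527,  0.4678295 , -0.21385371, -0.37088511])}
{'fx': 368.7871194949115, 'fy': 368.7871194949115, 'cx': 259.69785902723635, 'cy': 193.6874826238972, 'eye': array([ 0.44506058, -0.12144966,  1.16918207]), 'attitude': array([ 0.71620201,  0.01469187, -0.02470142, -0.69730099])}
tray 0.89 [231. 193.] [ 0.509 -0.048  0.02 ] [[123.0, 187.0], [143.0, 131.0], [297.0, 186.0], [277.0, 242.0]]
liner 0.82 [169. 173.] [0.569 0.149 0.009] [[132.0, 186.0], [149.0, 138.0], [208.0, 159.0], [190.0, 207.0]]
biscuits 0.72 [207. 184.] [0.524 0.009 0.17 ] [[188.0, 198.0], [206.0, 157.0], [229.0, 167.0], [211.0, 208.0]]
biscuits 0.18 [365. 154.] [ 0.618 -0.422  0.17 ] [[342.0, 159.0], [359.0, 133.0], [388.0, 153.0], [371.0, 178.0]]
tin_mid 0.82 [245. 197.] [ 0.495 -0.092  0.07 ] [[233.0, 188.0], [257.0, 188.0], [257.0, 212.0], [233.0, 212.0]]
tomato_mid 0.82 [174. 219.] [0.423 0.123 0.03 ] [[166.0, 211.0], [184.0, 211.0], [184
[... 250 characters left out ...]
0]]
{'t': 0.5, 'joint_positions': array([-1.16499214e+00,  2.12929959e-01, -3.44633023e-02,  1.32350465e+00,
       -2.58703117e-06,  1.57082112e+00]), 'qvel': array([-0.0013129 , -0.00010397,  0.00096687,  0.00105108,  0.00021697,
       -0.00082711]), 'tau': array([-6.50719667e-04, -6.85514975e+01,  4.87078321e+01,  2.22814233e-03,
       -9.99049598e-05,  2.27903627e-05]), 'position': array([ 0.19735922, -0.45934892,  0.23126571]), 'eef_rot': array([-4.94915425e-05,  9.79488392e-01,  2.01500591e-01, -1.15033012e-05]), 'contact_force': array([ 0.08178886, -0.33234839, -0.5661391 ]), 'torque': array([-0.02089683,  0.01097384, -0.05111612]), 'grasp_force': 0.0, 'opening': 0.9979189176488789}
```

View pics/a.png

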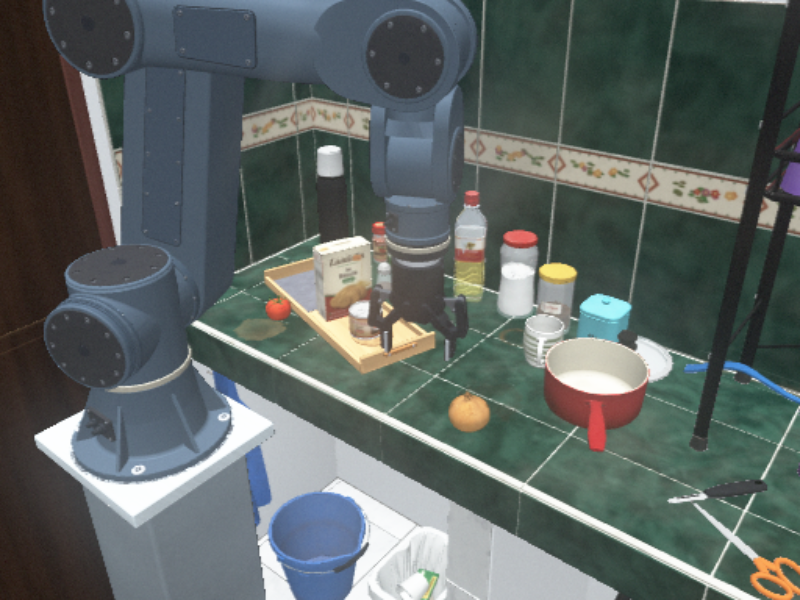

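View pics/b.png

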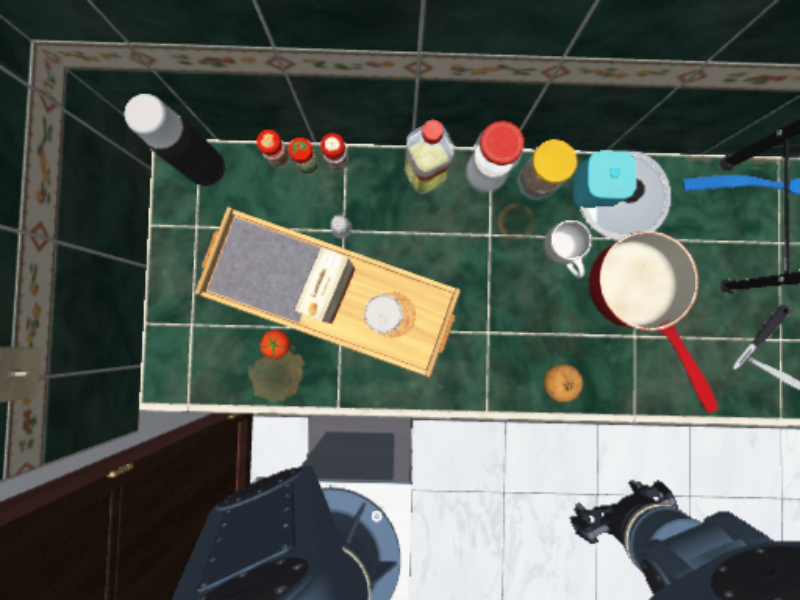

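The scene view shows the box standing mid-tray with the felt to its left and the tin to its right. In the top view (800 px wide) the tray rim corners are near (231,208), (198,293), (430,376) and (459,290). The box is at (327,285) and the tin at (384,313).

Run:
```python
from h import *
a=camera("top");m=camera_model("top")
cv2.imwrite("pics/c.png",cv2.resize(a[125:250,120:305],(740,500),interpolation=cv2.INTER_CUBIC)[:,:,::-1])
C=np.array([atz(m,np.array(p)/1.5625,.04)[:2] for p in [(231,208),(198,293),(430,376),(459,290)]])
print(C.round(3),np.linalg.norm(C-np.roll(C,-1,0),axis=1).round(3),C.mean(0))
u=(C[0]+C[1]-C[2]-C[3]);u/=np.linalg.norm(u);print(u,np.arctan2(u[1],u[0]))
v=np.array([u[1],-u[0]])
r=outline_of("top","biscuits")[0];h=cv2.convexHull(cv2.findNonZero(r["mask"].astype(np.uint8)))[:,0]
c=C.mean(0)
L=atz(m,[169,173],.009)[:2]-c;print("liner",L@u,L@v)
T=atz(m,[245,197],.07)[:2]-c;print("tin",T@u,T@v)
```

```text
[[ 0.686  0.213]
 [ 0.516  0.27 ]
 [ 0.366 -0.188]
 [ 0.536 -0.241]] [0.179 0.481 0.178 0.478] [0.52602548 0.0136013 ]
[0.31235829 0.94996437] 1.2531217971021424
liner 0.14276701607367906 -0.0033225482480731317
tin -0.11046881643502504 0.004184422926745422
```

View pics/c.png

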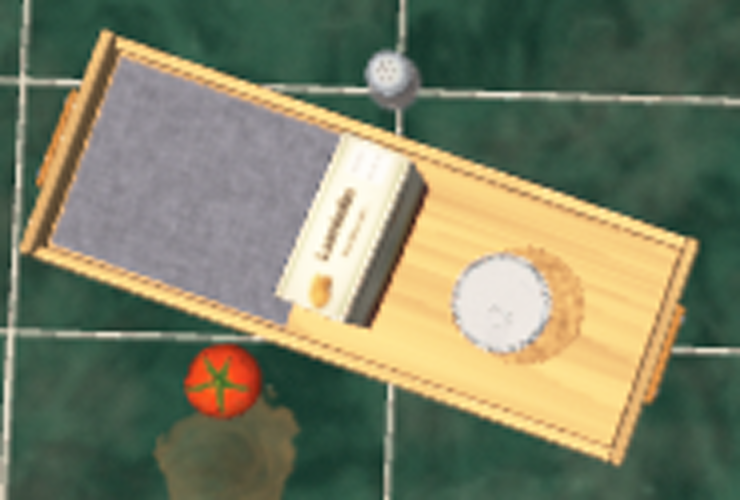

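The crop shows the tray rim corners at (107,30), (22,252), (618,465) and (697,240). The box top corners are near (347,132), (413,160), (343,323) and (277,293), and the tin top is at (502,302).

Run:
```python
from h import *
m=camera_model("top")
f=lambda p,z: atz(m,[(p[0]+.5)/4-.5+120,(p[1]+.5)/4-.5+125],z)[:2]
C=np.array([f(p,.04) for p in [(107,30),(22,252),(618,465),(697,240)]])
print(np.linalg.norm(C-np.roll(C,-1,0),axis=1).round(3));c=C.mean(0)
u=(C[0]+C[1]-C[2]-C[3]);u/=np.linalg.norm(u);v=np.array([u[1],-u[0]])
print(c,u,np.arctan2(u[1],u[0]))
B=np.array([f(p,.178) for p in [(347,132),(413,160),(343,323),(277,293)]])
print(np.linalg.norm(B-np.roll(B,-1,0),axis=1).round(3))
print("box top corners in (u,v)",((B-c)@np.c_[u,v]).round(3), (B.mean(0)-c)@np.c_[u,v],B.mean(0))
t=f((502,302),.066)
print("tin",(t-c)@np.c_[u,v])
o=observe();Rt=R.from_quat(o["eef_rot"][[1,2,3,0]]).as_matrix();print(Rt.round(3))
for d in [.075]:
  bc=B.mean(0);q=(B[0]+B[1]-B[2]-B[3]);bu=np.array([-q[1],q[0]])/np.linalg.norm(q);bu*=np.sign(bu@u);print("box normal ang",np.arctan2(bu[1],bu[0]))
  P=np.r_[bc-d*bu,.24]
  ax=np.r_[bu,0];
  print("goal",P,"tool mm",1000*Rt.T@(P-o["position"]), "u in tool",Rt.T@np.r_[u,0],"yaw need about tool z", np.degrees(np.arctan2((Rt.T@ax)[1],(Rt.T@ax)[0])))
```

```text
[0.182 0.483 0.183 0.482]
[0.52720813 0.016707  ] [0.31063397 0.95052961] 1.2549364066777406
[0.048 0.119 0.049 0.118]
box top corners in (u,v) [[ 0.016  0.065]
 [-0.032  0.062]
 [-0.026 -0.057]
 [ 0.023 -0.053]] [-0.0047002   0.00443506] [0.52996375 0.01086164]
tin [-0.11715084 -0.00471705]
[[ 0.919  0.395  0.   ]
 [ 0.395 -0.919  0.   ]
 [ 0.     0.    -1.   ]]
box normal ang 1.1982796446955373
goal [ 0.5026667  -0.05899443  0.24      ] tool mm [ 438.56313468 -247.35447934   -8.6774456 ] u in tool [ 6.60617060e-01 -7.50723051e-01  4.02118848e-06] yaw need about tool z -45.40685636450366
```

Call:
apply_moves(claw=[-1,-1,-1,-1,-1,-1,-1,-1,-1,-1], offset=[[39,-21,0],[78,-43,0],[122,-66,0],[165,-90,0],[209,-114,0],[252,-137,0],[296,-161,0],[339,-185,0],[387,-211,0],[435,-237,0]], delta_rot=[[0,0,-0.08],[0,0,-0.16],[0,0,-0.24],[0,0,-0.32],[0,0,-0.41],[0,0,-0.5],[0,0,-0.59],[0,0,-0.68],[0,0,-0.77],[0,0,-0.849]])

```text
t: 1.6
position: [0.4988, -0.0751, 0.2315]
eef_rot: [0.0, 0.808, 0.589, 0.0]
contact_force: [0.6, -1.5, -0.2]
opening: 1.001
grasp_force: 0.0
```

Call:
apply_moves(claw=[-1,-1,-1], offset=[[0,0,0],[0,0,0],[0,0,0]], delta_rot=[[0,0,0],[0,0,0],[0,0,0]])

```text
t: 1.9
position: [0.4973, -0.0777, 0.2313]
eef_rot: [-0.0, 0.81, 0.587, -0.0]
contact_force: [-0.5, -0.8, -0.3]
opening: 1.0
grasp_force: 0.0
```

Call:
apply_moves(claw=[-1,-1,-1,-1,-1], offset=[[0,2,35],[10,2,70],[18,2,94],[20,2,94],[20,2,94]], delta_rot=[[0,0,0],[0,0,0],[0,0,0],[0,0,0],[0,0,0]])

```text
t: 2.4
position: [0.5057, -0.0596, 0.1382]
eef_rot: [0.0, 0.81, 0.587, 0.0]
contact_force: [0.7, 0.5, 0.5]
opening: 1.002
grasp_force: 0.0
```

Run:
```python
from h import *
s=camera("scene");w=camera("wrist")
cv2.imwrite("pics/d.png",np.hstack([cv2.resize(s[90:290,150:350],(400,400)),cv2.resize(w,(400,400))])[:,:,::-1])
```

```text
(no output)
```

View pics/d.png

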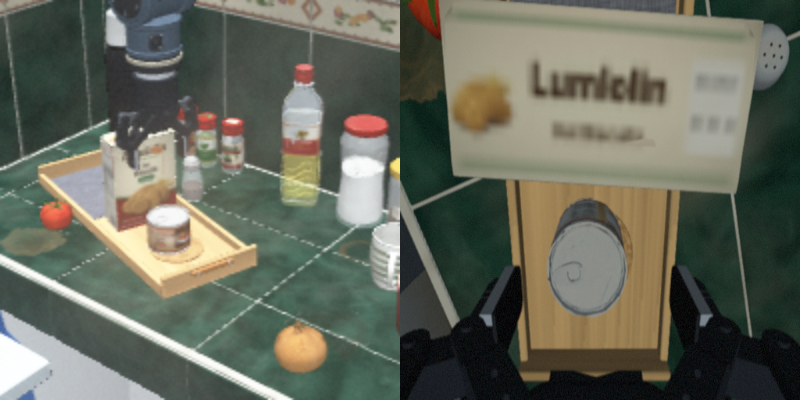

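The box is centred ahead of the open fingers and turned about 3°. The tin sits clear below, between the fingers. Next I'll push slowly.

Call:
apply_moves(claw=[-1,-1,-1,-1,-1,-1,-1,-1,-1,-1], offset=[[8,0,0],[16,0,0],[22,0,0],[28,0,0],[34,0,0],[40,0,0],[45,0,0],[50,0,0],[55,0,0],[60,0,0]], delta_rot=[[0,0,0],[0,0,0],[0,0,0],[0,0,0],[0,0,0],[0,0,0],[0,0,0],[0,0,0],[0,0,0],[0,0,0]])

```text
t: 3.5
position: [0.5247, -0.0013, 0.1373]
eef_rot: [-0.0, 0.81, 0.587, 0.0]
contact_force: [-0.5, 0.3, -0.1]
opening: 1.004
grasp_force: 0.1
```

Run:
```python
from h import *
s=camera("scene");w=camera("wrist")
cv2.imwrite("pics/e.png",np.hstack([cv2.resize(s[90:290,150:350],(400,400)),cv2.resize(w,(400,400))])[:,:,::-1])
print(observe()["contact_force"])
```

```text
[-0.22900064 -0.6127767  -0.78988375]
```

View pics/e.png

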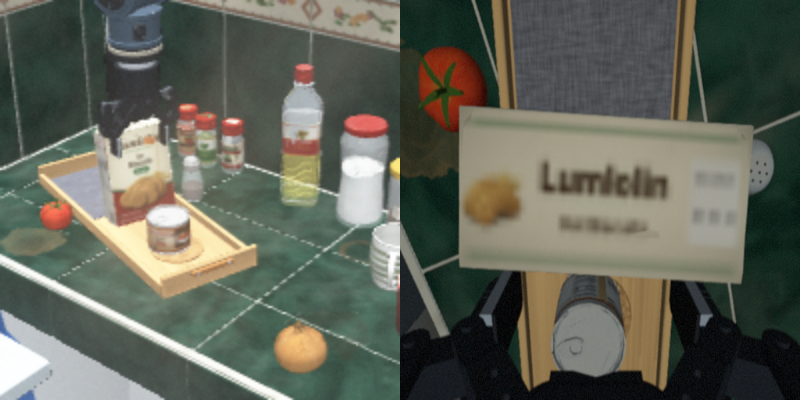

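The box has begun to lean towards the felt and is still square to the fingers. I'll keep pushing.

Call:
apply_moves(claw=[-1,-1,-1,-1,-1,-1,-1,-1,-1,-1], offset=[[4,0,0],[8,0,0],[12,0,0],[16,0,0],[20,0,0],[24,0,0],[28,0,0],[32,0,0],[36,0,0],[36,0,0]], delta_rot=[[0,0,0],[0,0,0],[0,0,0],[0,0,0],[0,0,0],[0,0,0],[0,0,0],[0,0,0],[0,0,0],[0,0,0]])

```text
t: 4.6
position: [0.5359, 0.033, 0.1373]
eef_rot: [-0.0, 0.809, 0.587, 0.0]
contact_force: [0.3, -0.7, -0.2]
opening: 1.001
grasp_force: 0.0
```

Run:
```python
from h import *
s=camera("scene");w=camera("wrist")
cv2.imwrite("pics/f.png",np.hstack([cv2.resize(s[90:290,150:350],(400,400)),cv2.resize(w,(400,400))])[:,:,::-1])
print(observe()["contact_force"])
```

```text
[0.48921894 0.10877094 0.20496003]
```

View pics/f.png

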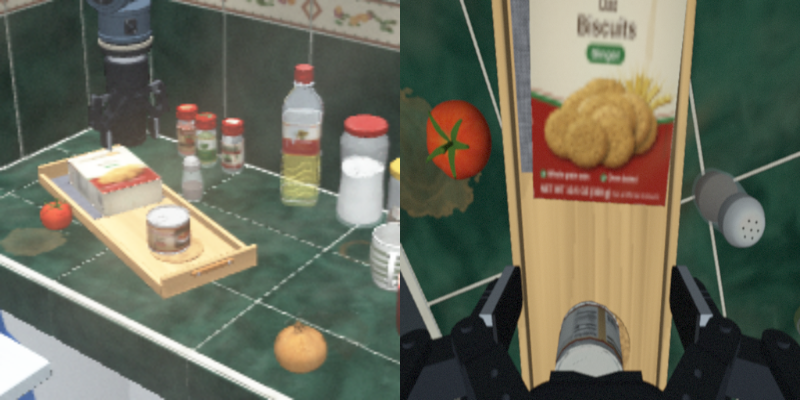

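The box has fallen flat on its broad side on the felt. In the wrist panel its near end's top edge runs from (133,199) to (265,206). It lies nearer the mill-side wall. Next I'll locate that edge.

Run:
```python
from h import *
m=camera_model("wrist");o=observe()
c=np.array([.5272,.0167]);u=np.array([.31063,.95053]);M=np.c_[u,[u[1],-u[0]]]
k=outline_of("wrist","biscuits")
print(len(k))
P=[]
for p in [(133,199),(265,206)]:
    q=atz(m,[p[0]*512/400,p[1]*384/400],.062);print((q[:2]-c)@M);P.append((q[:2]-c)@M)
print("len",np.linalg.norm(P[1]-P[0]),"tcp",(o["position"][:2]-c)@M)
for p in [(116,205),(294,205)]: # inner? side walls top
    q=atz(m,[p[0]*512/400,p[1]*384/400],.032);print("wall?",(q[:2]-c)@M)
```

```text
2
[ 0.03020886 -0.05285891]
[0.025377   0.06583062]
len 0.11878784288183025 tcp [0.01774555 0.003192  ]
wall? [ 0.01664277 -0.07835525]
wall? [0.0167954  0.10408322]
```

Call:
apply_moves(claw=[-1,-1,-1,-1,-1,-1,-1,-1,-1], offset=[[-20,1,0],[-38,1,0],[-38,1,0],[-38,1,35],[-38,1,70],[-38,1,95],[-38,1,110],[-38,1,117],[-38,1,117]], delta_rot=[[0,0,0],[0,0,0],[0,0,0],[0,0,0],[0,0,0],[0,0,0],[0,0,0],[0,0,0],[0,0,0]])

```text
t: 5.65
position: [0.5245, -0.0037, 0.0198]
eef_rot: [-0.0, 0.81, 0.587, -0.0]
contact_force: [-0.1, -0.6, 0.4]
opening: 1.002
grasp_force: 0.0
```

Call:
apply_moves(claw=[-1,-1,-1,-1,-1,-1,-1,-1,-1,-1], offset=[[10,0,0],[20,0,0],[28,0,0],[34,0,0],[40,0,0],[46,0,0],[52,0,0],[58,0,0],[63,0,0],[66,0,0]], delta_rot=[[0,0,0],[0,0,0],[0,0,0],[0,0,0],[0,0,0],[0,0,0],[0,0,0],[0,0,0],[0,0,0],[0,0,0]])

```text
t: 6.65
position: [0.5455, 0.0593, 0.0203]
eef_rot: [-0.0, 0.809, 0.587, -0.0]
contact_force: [-0.3, -1.0, 0.0]
opening: 1.008
grasp_force: 0.5
```

Run:
```python
from h import *
s=camera("scene");w=camera("wrist")
cv2.imwrite("pics/g.png",np.hstack([cv2.resize(s[90:290,150:350],(400,400)),cv2.resize(w,(400,400))])[:,:,::-1])
print(observe()["contact_force"])
```

```text
[-0.22004398 -0.19877332  0.04471549]
```

View pics/g.png

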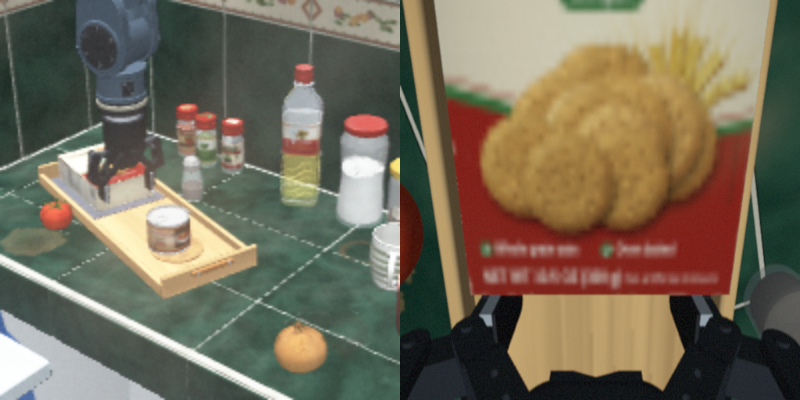

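The box is square against both fingers and still lying flat, with a few millimetres left to the end wall. I'll creep forward until the force rises.

Call:
apply_moves(claw=[-1,-1,-1,-1], offset=[[2,0,0],[4,0,0],[6,0,0],[6,0,0]], delta_rot=[[0,0,0],[0,0,0],[0,0,0],[0,0,0]])

```text
t: 7.15
position: [0.5474, 0.0647, 0.0203]
eef_rot: [-0.0, 0.81, 0.587, 0.0]
contact_force: [0.2, 0.0, 0.9]
opening: 1.001
grasp_force: 0.0
```

Call:
apply_moves(claw=[-1,-1,-1,-1], offset=[[2,0,0],[4,0,0],[6,0,0],[6,0,0]], delta_rot=[[0,0,0],[0,0,0],[0,0,0],[0,0,0]])

```text
t: 7.55
position: [0.5486, 0.0684, 0.0203]
eef_rot: [0.001, 0.81, 0.587, -0.002]
contact_force: [-4.5, -17.7, 8.3]
opening: 0.998
grasp_force: 9.1
```

About 18 N now, so the box is against the wall. I'll back off and lift clear.

Call:
apply_moves(claw=[-1,-1,-1,-1,-1,-1,-1,-1,-1,-1], offset=[[-5,0,0],[-20,0,0],[-40,0,0],[-50,0,0],[-50,0,-40],[-50,0,-80],[-50,0,-120],[-60,0,-160],[-100,0,-180],[-150,0,-180]], delta_rot=[[0,0,0],[0,0,0],[0,0,0],[0,0,0],[0,0,0],[0,0,0],[0,0,0],[0,0,0],[0,0,0],[0,0,0]])

```text
t: 8.55
position: [0.5038, -0.0728, 0.2034]
eef_rot: [0.002, 0.809, 0.588, 0.002]
contact_force: [1.8, -1.0, -1.0]
opening: 0.997
grasp_force: 0.0
```

Call:
apply_moves(claw=[-1,-1,-1,-1,-1,-1], offset=[[-50,0,0],[-100,0,0],[-150,0,0],[-200,0,0],[-200,0,0],[-200,0,0]], delta_rot=[[0,0,0],[0,0,0],[0,0,0],[0,0,0],[0,0,0],[0,0,0]])

```text
t: 9.15
position: [0.4397, -0.2635, 0.2002]
eef_rot: [-0.0, 0.81, 0.586, 0.0]
contact_force: [-0.1, 1.2, -0.1]
opening: 1.002
grasp_force: 0.0
```

Run:
```python
from h import *
a=camera("top")
cv2.imwrite("pics/i.png",cv2.resize(a[125:250,120:305],(740,500),interpolation=cv2.INTER_CUBIC)[:,:,::-1])
```

```text
(no output)
```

View pics/i.png

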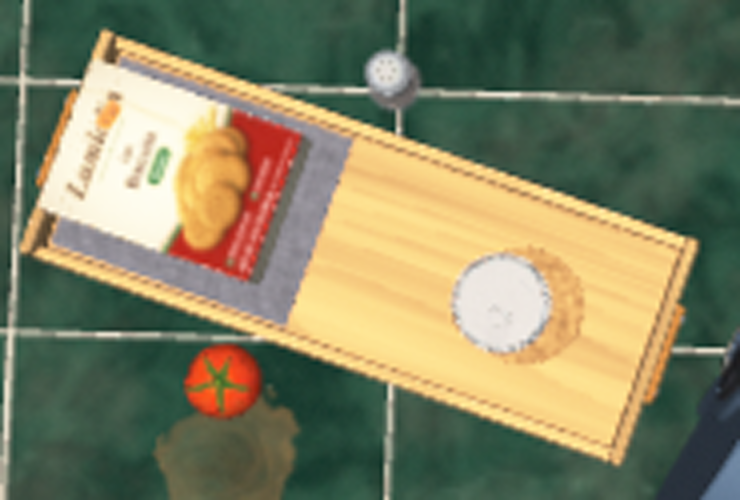

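The box lies flat and square at the end wall, with corners near (90,58), (45,212), (250,283) and (305,132). The tin, tomato and mill haven't moved. I'll check the numbers.

Run:
```python
from h import *
m=camera_model("top")
f=lambda p,z: atz(m,[(p[0]+.5)/4-.5+120,(p[1]+.5)/4-.5+125],z)[:2]
c=np.array([.5272,.0167]);u=np.array([.31063,.95053]);M=np.c_[u,[u[1],-u[0]]]
for z in(.062,.07):
  B=np.array([(f(p,z)-c)@M for p in [(90,58),(45,212),(250,283),(305,132)]])
  print(B.round(3),B.mean(0),np.linalg.norm(B-np.roll(B,-1,0),axis=1).round(3))
```

```text
[[ 0.238  0.064]
 [ 0.228 -0.056]
 [ 0.066 -0.055]
 [ 0.066  0.066]] [0.14944725 0.00495331] [0.121 0.163 0.121 0.172]
[[ 0.235  0.064]
 [ 0.226 -0.056]
 [ 0.064 -0.054]
 [ 0.065  0.065]] [0.14723423 0.00466345] [0.12  0.162 0.12  0.17 ]
```

The box centre is at 0.149 m along the tray, flat and square, which fits an end touching the wall at 0.235 m. I'll hand it in.

```bash
python3 -c "
from rig import *
print(close_job())"
```

```text
the job is handed in; nothing more can be done
None
```

I tipped the biscuit box onto its broad side in the felt-lined bay, pushed it until it lay square against the end wall, and handed the job in; the tin, tomato and mill showed no movement in the last picture, and the arm went nowhere near the onion and mug.

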